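# Set the disc gap of a bench mill: to touch, then three clicks back, then lock

## Robot

A 7-joint arm with a two-finger parallel gripper is mounted at the origin on a cart in front of the work surface, level with it; the furniture and walls round the work are solid. World frame = base frame: x ahead of the robot, y to its left, z up, the work surface at z = 0. Lengths are in m, angles in rad, forces in N, time in s.
With the tool pointing down it reaches from about 0.425 to 0.875 m from the base axis. Payload 4.7 kg.
Tool frame: the origin (TCP) lies midway between the tips of the shut fingers; the grasp point (between the pads) lies 19 mm behind it; z points along the fingers, y is the direction in which the jaws open and shut (so a half turn about z gives the same grasp; the last joint's range is limited). The gripper opens to 87 mm and grips with 3 to 60 N. Pads are 19 mm wide; open, the fingers measure 117 mm over their backs; the gripper's body (75 mm by 190 mm) begins 51 mm behind the grasp point.
Start: joints at [-1.152, 0.321, -0.07, 1.45, 0.023, 1.371, -0.057], TCP at [0.256, 0.597, 0.223] pointing down, gripper open.
Joint ranges: [-2.86, 2.86], [-0.3, 2.09], [-1.38, 1.24], [0.06, 2.45], [-1.56, 4.7], [0.09, 2.05], [-2.69, 2.69]. Speed limits (rad/s): [2.57, 2.57, 3.14, 3.14, 3.14, 3.14, 3.14].

## Interface

Orientations are given as a rotation vector (axis times angle).
In Python, from bench import monitor, eyes, order gives the robot as it stands. The module is installed in compiled form; this text tells all that it offers.
- The arm moves only by the shell command python3 -m pendant 'ROWS' [FORCE]. ROWS is JSON, a list of rows, each a list of 3 entries, a list of its own where there are three numbers: the turn, a rotation vector about the tool's x, y, z in degrees, then the shift along the tool's x, y, z in m, then the gripper command: -1 is fully open, 1 is shut, values between are in proportion. In form: [[[rx, ry, rz], [tx, ty, tz], hand], ...]. A call has 1 to 8 rows; each row shifts and turns the commanded pose from where the row before left it, along the tool's axes as they then stand; what a row does not reach is not made up. A row lasts 1/8 s, in which the tool goes at most 62.5 mm and 10.7 degrees, less where a joint would pass 70% of its speed; a pose out of reach is approached as far as the arm can. A call is refused whole if a number of a shift passes 0.0625 or a number of a turn 10.7, either way. A call with a gripper value outside its range is refused whole. The fingers move at their own pace and stop on an object; FORCE is the grip in N (left out, the last holds). Time passes only in rows, so rows that do not move let the fingers close. It gives the time, the measured TCP pose, the force and the opening at its end, in the units of the state.
- monitor.get_state(): the state, without advancing time (a new reading comes with each control period).
- eyes.get_image(name): name is "scene" or "top" or "wrist"; returns a dict with "color" (400x640x3 uint8, red, green, blue), "range_z" (400x640 float32, m along the optical axis (not along the pixel's ray), 0 where there is no reading), "fx", "fy", "cx", "cy" (pixels), "world_to_cam" (4x4, takes a point from world to camera coordinates). Camera axes: x right, y up, looking along -z (the intrinsics and any distortion apply to the point x, -y, -z); pixel columns grow to the right and rows downward; lengths in m; the calibration is good to about 2 mm. The wrist camera is an equidistant fisheye: a pixel r from the principal point sees the ray r / f radians off the axis. A picture is of the moment at which its call begins.
- order.close_job(): hands the job in, once; it reports no verdict.
The state is a dict: "time": time; "joint_positions": joint angles; "qd": joint speeds; "joint_torque": joint torques, N m; "position": TCP position; "tool_rot": TCP orientation; "ft_force": force on the tool from outside, world axes, zero at the start; "torque": the same for the moment, N m; "grip_width": opening from 0.0 (shut) to 1.0 (fully open).
Only numpy, scipy, OpenCV 4.12 (cv2) and the standard library are available. Lean on these libraries where they do the work, as an engineer would, in place of code of your own. Each camera call takes 0.05 s, during which the arm holds its last target.

## Task

The bench mill has been put back together and its grinding disc gap must be set. Turn the knurled adjusting ring on top clockwise (seen from above) until you feel the discs touch, without forcing it any further, then back it off exactly three clicks and finally swing the lock lever beside it over, away from you, to lock the setting. Leave the things round the mill where they are.

Things in the scene. Friction and masses are not known exactly. Their poses are not given: they have to be found in the camera images.
- mill: The bench mill, fixed: grey base plate 130 x 240 x 10 mm (y from -165 to +75 mm) with a round grey housing, 100 mm wide at the foot, 84 mm above, its flat top 64 mm above the bench; a small chute on it points to the mill's -x. The adjusting ring stands on the housing, the lock lever at the -y side. Origin on the bench under the ring's axis; z up.
- ring_grip (a point): Point on the ring's axis at the height to grip, 92 mm above the bench; fixed to the mill, does not turn. The ring is a dark knurled steel cylinder 56 mm in diameter, 34 mm high (70 to 104 mm above the bench); nothing shows its angle; it can be gripped across from above at any yaw. It starts 2 to 5 clicks (unknown) short of touching; clockwise from above closes the discs.
- ring_top (a point): Centre of the ring's top, 104 mm above the bench; does not turn. 18 clicks a turn: one click is 20 degrees (0.349 rad), a ripple of 0.1 to 0.3 N m; let go, the ring settles in the nearest click. Discs touch at a click: resistance rises to a lasting 0.5 N m and grows 1 N m per rad; let go, it springs back to the touch. More than 15 degrees past the touch scores the discs. It backs off at most 10 clicks.
- lower_disc (a point): The fixed lower grinding disc's face, on the axis inside the housing, 30 mm above the bench, not visible; z up.
- upper_disc (a point): The upper grinding disc's face, on the axis inside the housing, not visible; it does not turn. It rises above lower_disc by only 0.05 mm for each click that the ring is backed off from touching (0 at touch, 0.15 mm at three clicks), too little to be measured.
- lock (a joint): The lock lever, rad: 0 leaning to the mill's -x side (open; it starts at 0 to 0.12), 1.0 swung right over to the +x side (locked, end stop). It pivots about the mill's y axis, 32 mm above the bench, 115 mm to the -y side of the ring's axis. It stays where left, takes about 1 N at the ball, goes over only when the ring sits in a click, and then holds the ring fast.
- lock_tip (a point): Centre of the lock lever's black ball, 26 mm in diameter, 65 mm from the pivot, about 89 mm above the bench at either end of its swing and 97 mm at mid-swing; from open to locked it travels 62 mm along the mill's +x. Below it is a steel rod 10 mm thick.
- wrench_combi: Loose combination wrench, 25 x 163 x 8 mm, lying in front of the mill; a bystander. Origin under its centre.
- hex_bolt_2: Loose hex bolt, 22 x 62 x 19 mm, lying left of the mill; a bystander. Origin under its centre.
- tape_measure: Loose tape measure, 37 x 83 x 68 mm, standing left of the mill; a bystander. Origin under its centre.
- wood_block: Loose wooden offcut, 62 x 120 x 38 mm, lying right of the lock lever; a bystander. Origin under its centre.
- black_tape: Loose roll of black tape, 65 mm wide, 18 mm high, right of the offcut; a bystander. Origin under its centre.

How it is judged:
By the outcome, as a careful person would: the job done as asked, in the order asked, and still so for the second after the job is handed in, with the robot touching nothing.
It also fails if it takes over 72 s, if anything falls off the work surface, if the arm or the gripper's body presses on something with over 40 N, if the wrist force passes 120 N, or if a joint passes its speed limit or range.

## Working session

There is one attempt and no reset: what is moved stays moved. The work goes in short steps, Python scripts to look and compute and a shell command to move; the robot and the scene stay as the last step left them, time stands still between calls to the robot, and variables do not carry over. Pictures are saved under pics/ and viewed, and the job is handed in when it is done.

```bash
mkdir -p pics; python3 - <<'E'
from bench import monitor, eyes
import cv2,numpy as np
s=monitor.get_state()
for k,v in s.items(): print(k,np.round(v,4))
for n in ["scene","top"]:
    im=eyes.get_image(n); cv2.imwrite(f"pics/{n}0.png",im["color"][:,:,::-1]); np.savez(f"pics/{n}0.npz",**im); print(n,im["fx"],im["cx"],im["cy"],np.round(im["world_to_cam"],3).tolist())
E
```

```text
time 0.0
joint_positions [-1.1519  0.3218 -0.0701  1.4517  0.0226  1.3708 -0.0569]
qd [ 0.     -0.0004  0.0009 -0.0013  0.0014  0.0016  0.0001]
joint_torque [ 2.00000e-04 -4.91293e+01 -4.03900e-01 -3.12519e+01 -6.39000e-02
  4.43000e-02  2.00000e-04]
position [0.2558 0.5969 0.2215]
tool_rot [-6.3140e-01 -3.0772e+00  2.9000e-03]
ft_force [-0.4408  0.2821 -0.6633]
torque [0.0425 0.0568 0.0093]
grip_width 1.0011
scene 376.0832009024068 322.5844634203579 201.21071888281904 [[-0.798, -0.603, -0.011, 0.367], [0.29, -0.4, 0.869, -0.247], [-0.528, 0.69, 0.494, -0.66], [0.0, 0.0, 0.0, 1.0]]
top 442.3535899955891 318.92903928515807 198.5956206280149 [[0.007, -1.0, 0.023, -0.058], [0.997, 0.008, 0.073, -0.504], [-0.074, 0.022, 0.997, -1.135], [0.0, 0.0, 0.0, 1.0]]
```

View pics/scene0.png

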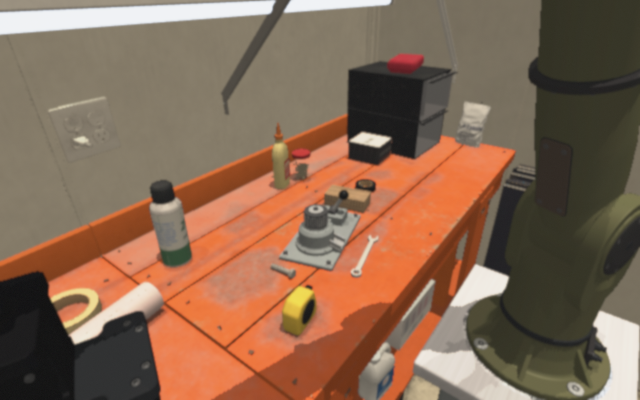

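View pics/top0.png

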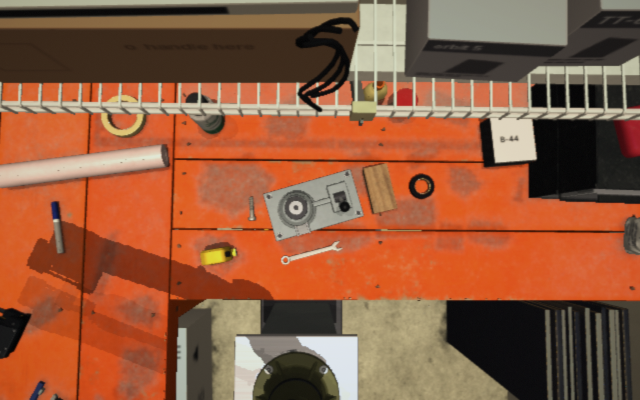

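```bash
cat > h.py <<'E'
import numpy as np,cv2
def load(n): 
    return dict(np.load(f"pics/{n}.npz"))
def unproj(im,u,v,z=None,d=None):
    fx,fy,cx,cy=[float(im[k]) for k in("fx","fy","cx","cy")]
    T=np.linalg.inv(im["world_to_cam"]); r=np.array([(u-cx)/fx,-(v-cy)/fy,-1.])
    o=T[:3,3]; w=T[:3,:3]@r
    if z is not None: return o+w*(z-o[2])/w[2]
    if d is None: d=float(im["range_z"][int(round(v)),int(round(u))])
    return o+w*d
def proj(im,p):
    c=im["world_to_cam"]@np.append(p,1); return float(im["cx"]-im["fx"]*c[0]/c[2]),float(im["cy"]+im["fy"]*c[1]/c[2])
def crop(n,u0,v0,u1,v1,s,out):
    c=load(n)["color"][v0:v1,u0:u1,::-1]; cv2.imwrite(out,cv2.resize(c,None,fx=s,fy=s,interpolation=cv2.INTER_CUBIC))
E
python3 - <<'E'
from h import *
crop("top0",240,155,400,275,5,"pics/topc.png")
crop("scene0",260,170,390,280,6,"pics/scenec.png")
im=load("top0")
for u,v in [(296,208),(345,207),(280,240),(360,170),(380,188),(421,186),(300,110),(250,210),(250,108)]:
    print(u,v,np.round(unproj(im,u,v),3))
E
```

```text
296 208 [0.475 0.002 0.108]
345 207 [ 0.479 -0.116  0.101]
280 240 [0.396 0.047 0.001]
360 170 [ 0.583 -0.164  0.   ]
380 188 [ 0.532 -0.212  0.037]
421 186 [ 0.542 -0.328 -0.003]
300 110 [ 0.585 -0.015  0.575]
250 210 [0.474 0.126 0.009]
250 108 [0.579 0.049 0.604]
```

View pics/topc.png

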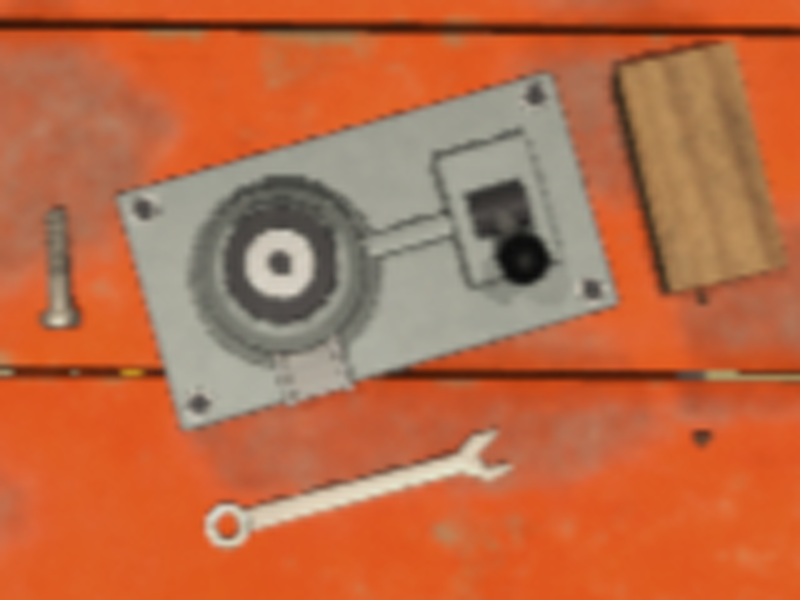

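View pics/scenec.png

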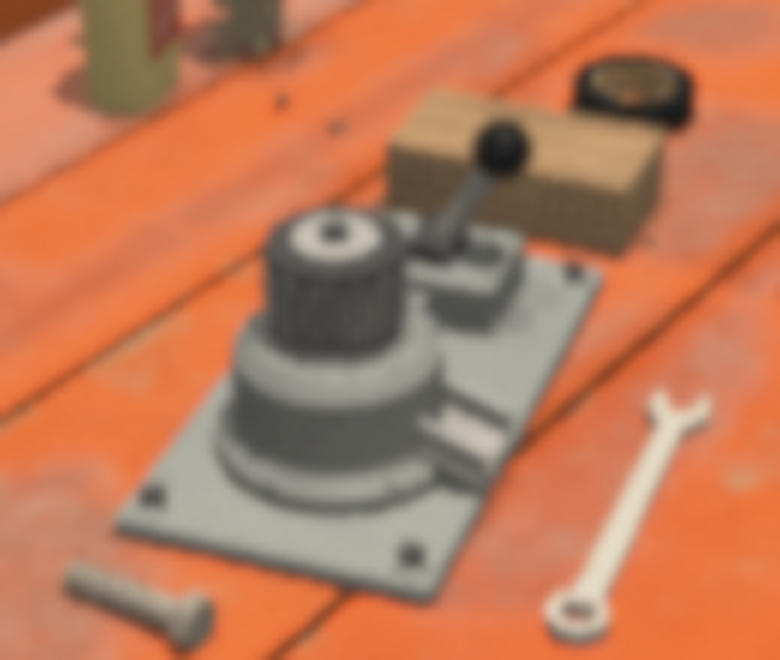

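```bash
python3 - <<'E'
from h import *
im=load("top0")
f=lambda a,b,z:unproj(im,240+a/5,155+b/5,z=z)
C=[f(120,192,.01),f(550,73,.01),f(617,302,.01),f(185,430,.01)]
for c in C: print(np.round(c,4))
# mill: corners (+65,75),(+65,-165),(-65,-165),(-65,75)
M=np.array([[65,75],[65,-165],[-65,-165],[-65,75]])/1000
P=np.array(C)[:,:2]; Mc=M-M.mean(0); Pc=P-P.mean(0)
th=np.arctan2((Mc[:,0]*Pc[:,1]-Mc[:,1]*Pc[:,0]).sum(),(Mc*Pc).sum())
R=np.array([[np.cos(th),-np.sin(th)],[np.sin(th),np.cos(th)]]); o=P.mean(0)-R@M.mean(0)
print("yaw",np.degrees(th),"o",o, "resid",np.round(P-(M@R.T+o),4).tolist())
print("ring top",f(281,263,.104),"ball",f(522,258,.089))
print("ball pred open",R@[-.031,-.115]+o,"locked",R@[.031,-.115]+o)
print("block corners",[np.round(f(*c,.038)[:2],3) for c in [(612,63),(730,40),(787,265),(668,293)]])
# ring top from depth
u,v=np.meshgrid(range(270,325),range(185,235)); pts=np.array([unproj(im,a,b) for a,b in zip(u.ravel(),v.ravel())])
t=pts[pts[:,2]>.09]; print(len(t),t.mean(0),t.min(0),t.max(0))
s=load("scene0")
print(proj(s,[*o,.104]))
from scipy.spatial.transform import Rotation as Ro
print(Ro.from_rotvec([-6.3140e-01,-3.0772e+00,2.9000e-03]).as_matrix().round(3))
E
```

```text
[0.5178 0.0897 0.01  ]
[ 0.583  -0.1364  0.01  ]
[ 0.462  -0.1719  0.01  ]
[0.3936 0.0539 0.01  ]
yaw 16.410778866025343 o [0.47634801 0.0019863 ] resid [[0.0003, -0.0026], [-0.0024, 0.0015], [0.0014, 0.0028], [0.0007, -0.0017]]
ring top [0.47612888 0.00209366 0.104     ] ball [ 0.48031322 -0.1154871   0.089     ]
ball pred open [ 0.47910095 -0.11708687] locked [ 0.53857512 -0.09957052]
block corners [array([ 0.585, -0.166]), array([ 0.597, -0.227]), array([ 0.481, -0.256]), array([ 0.466, -0.195])]
439 [0.47520408 0.00350608 0.13413662] [ 0.41966526 -0.02894381  0.09263243] [0.50432666 0.03191124 1.1701752 ]
(315.7970203191771, 209.45335203968568)
[[-0.919  0.394 -0.001]
 [ 0.394  0.919 -0.002]
 [-0.    -0.002 -1.   ]]
```

```bash
python3 -m pendant '[[[0,0,0],[-0.0397,-0.0418,0],-1],[[0,0,0],[-0.0397,-0.0418,0],-1],[[0,0,0],[-0.0397,-0.0418,0],-1],[[0,0,0],[-0.0397,-0.0418,0],-1],[[0,0,0],[-0.0397,-0.0418,0],-1],[[0,0,0],[-0.0397,-0.0418,0],-1],[[0,0,0],[-0.0397,-0.0418,0],-1],[[0,0,0],[-0.0397,-0.0418,0],-1]]' 10
python3 -m pendant '[[[0,0,0],[-0.0397,-0.0418,0],-1],[[0,0,0],[-0.0397,-0.0418,0],-1],[[0,0,0],[-0.0397,-0.0418,0],-1],[[0,0,0],[0,0,0],-1]]'
cat >> h.py <<'E'
def st():
    from bench import monitor
    from scipy.spatial.transform import Rotation as Ro
    s=monitor.get_state(); R=Ro.from_rotvec(s["tool_rot"]).as_matrix()
    print("t",round(s["time"],3),"pos",np.round(s["position"],4),"x_tool",R[:,0].round(3),"y",R[:,1].round(3),"yaw_x",round(np.degrees(np.arctan2(R[1,0],R[0,0])),2),"zdir",R[:,2].round(3))
    print("q",np.round(s["joint_positions"],3),"F",np.round(s["ft_force"],2),"T",np.round(s["torque"],3),"w",round(float(s["grip_width"]),3))
    return s,R
def go(target):
    s,R=st(); d=R.T@(np.array(target)-np.array(s["position"])); print("tool shift",d.round(4))
E
python3 -c "
from h import *
go([.4762,.002,.15])"
```

```text
time: 1.1
position: [0.4165, 0.1631, 0.2224]
tool_rot: [0.631, 3.077, 0.0]
ft_force: [0.5, -0.1, -0.7]
grip_width: 1.002
time: 1.6
position: [0.4769, -0.0024, 0.2225]
tool_rot: [0.645, 3.074, -0.002]
ft_force: [-0.8, 1.1, -0.2]
grip_width: 1.002
t 1.6 pos [ 0.4769 -0.0024  0.2225] x_tool [-0.916  0.402 -0.001] y [ 0.402  0.916 -0.001] yaw_x 156.29 zdir [ 0.    -0.001 -1.   ]
q [-0.57  -0.073  0.498  1.88   0.037  1.326  1.075] F [-0.81  1.06 -0.24] T [0.001 0.023 0.007] w 1.002
tool shift [0.0025 0.0038 0.0725]
```

```bash
python3 -m pendant '[[[0,0,0],[0.0025,0.0038,0.03],-1],[[0,0,0],[0,0,0.03],-1],[[0,0,0],[0,0,0],-1]]'
python3 - <<'E'
from h import *
from bench import eyes
go([.4762,.002,.073])
im=eyes.get_image("wrist"); cv2.imwrite("pics/w1.png",im["color"][:,:,::-1]); np.savez("pics/w1.npz",**im)
# project ring top circle equidistant
f=float(im["fx"]);W=im["world_to_cam"]; c=im["color"][:,:,::-1].copy()
for a in np.linspace(0,2*np.pi,60):
    p=W@np.array([.4762+.028*np.cos(a),.002+.028*np.sin(a),.104,1]); x,y,z=p[0],-p[1],-p[2]
    r=np.hypot(x,y); t=np.arctan2(r,z)*f; 
    u,v=float(im["cx"])+t*x/r,float(im["cy"])+t*y/r
    if 0<=u<640 and 0<=v<400: c[int(v),int(u)]=(0,255,0)
cv2.imwrite("pics/w1o.png",c)
E
```

```text
time: 1.98
position: [0.4733, 0.008, 0.1604]
tool_rot: [-0.629, -3.073, 0.003]
ft_force: [-0.4, 0.5, 0.1]
grip_width: 1.002
t 1.975 pos [0.4733 0.008  0.1604] x_tool [-0.92   0.393  0.004] y [ 0.393  0.92  -0.003] yaw_x 156.87 zdir [-0.005 -0.001 -1.   ]
q [-0.572 -0.025  0.496  1.968  0.013  1.201  1.086] F [-0.38  0.45  0.07] T [0.051 0.008 0.01 ] w 1.002
tool shift [-0.0054 -0.0041  0.0874]
```

View pics/w1o.png

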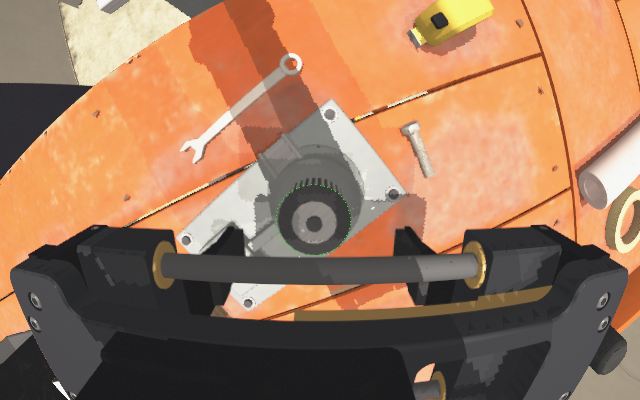

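The wrist view shows the ring at (314,222), with the predicted green circle lying on its rim; the pose estimate agrees. Letting the arm settle.

```bash
python3 -m pendant '[[[0,0,0],[0,0,0],-1],[[0,0,0],[0,0,0],-1]]' >/dev/null
python3 -c "
from h import *
go([.4762,.002,.12])"
```

```text
t 2.275 pos [0.4764 0.0076 0.1638] x_tool [-0.919  0.394 -0.002] y [0.394 0.919 0.002] yaw_x 156.82 zdir [ 0.002  0.001 -1.   ]
q [-0.572 -0.028  0.497  1.963  0.014  1.201  1.086] F [-0.12  0.55 -0.05] T [-0.018 -0.011  0.005] w 1.004
tool shift [-0.0019 -0.0053  0.0438]
```

```bash
python3 -m pendant '[[[0,0,0],[-0.0019,-0.0053,0.02],-1],[[0,0,0],[0,0,0.02],-1],[[0,0,0],[0,0,0],-1],[[0,0,0],[0,0,0],-1]]' >/dev/null
python3 -c "
from h import *
go([.4762,.002,.073])"
```

```text
t 2.775 pos [0.4759 0.0018 0.1236] x_tool [-0.919  0.394 -0.001] y [0.394 0.919 0.001] yaw_x 156.81 zdir [ 0.002  0.    -1.   ]
q [-0.561  0.015  0.51   2.012 -0.008  1.115  1.118] F [-0.31 -0.08 -0.42] T [ 0.007 -0.047  0.001] w 1.006
tool shift [-0.0001  0.0002  0.0506]
```

```bash
python3 -m pendant '[[[0,0,0],[0,0,0.025],-1],[[0,0,0],[0,0,0.0255],-1],[[0,0,0],[0,0,0],-1],[[0,0,0],[0,0,0],-1]]' >/dev/null
python3 -c "
from h import *
go([.4762,.002,.073])"
python3 -m pendant '[[[0,0,0],[0,0,0],0.25],[[0,0,0],[0,0,0],0.35],[[0,0,0],[0,0,0],0.45],[[0,0,0],[0,0,0],0.45]]' 6
python3 -c "
from h import *
go([.4762,.002,.073])"
```

```text
t 3.275 pos [0.4763 0.0018 0.0735] x_tool [-0.919  0.394 -0.002] y [0.394 0.919 0.001] yaw_x 156.81 zdir [ 0.002  0.    -1.   ]
q [-0.552  0.083  0.515  2.062 -0.049  1.005  1.154] F [-0.77  0.25  0.28] T [-0.024  0.009 -0.044] w 1.003
tool shift [0.0002 0.0001 0.0005]
time: 3.78
position: [0.4758, 0.0029, 0.0723]
tool_rot: [0.631, 3.076, 0.003]
ft_force: [-0.5, -0.9, -1.1]
grip_width: 0.641
t 3.775 pos [0.4758 0.0029 0.0723] x_tool [-0.919  0.394 -0.001] y [0.394 0.919 0.002] yaw_x 156.81 zdir [ 0.002  0.002 -1.   ]
q [-0.553  0.084  0.514  2.064 -0.051  1.003  1.154] F [-0.54 -0.93 -1.14] T [-0.763  0.068  0.022] w 0.641
tool shift [-0.0007 -0.0007 -0.0007]
```

```bash
for i in 1 2 3; do python3 -m pendant '[[[0,0,0],[0,0,0],0.45]]' >/dev/null
python3 -c "
from h import *
go([.4762,.002,.073])"; done
```

```text
t 3.9 pos [0.4758 0.0028 0.0723] x_tool [-0.919  0.393 -0.001] y [0.393 0.919 0.002] yaw_x 156.85 zdir [ 0.001  0.001 -1.   ]
q [-0.553  0.085  0.514  2.064 -0.051  1.004  1.154] F [1.65 3.78 0.07] T [ 0.753 -0.359 -0.008] w 0.646
tool shift [-0.0007 -0.0006 -0.0007]
t 4.025 pos [0.4758 0.0028 0.0723] x_tool [-0.919  0.393 -0.001] y [0.393 0.919 0.002] yaw_x 156.85 zdir [ 0.001  0.001 -1.   ]
q [-0.553  0.085  0.514  2.064 -0.051  1.004  1.154] F [ 2.03  3.89 -0.56] T [ 0.918 -0.357  0.107] w 0.645
tool shift [-0.0007 -0.0006 -0.0007]
t 4.15 pos [0.4758 0.0027 0.0723] x_tool [-0.919  0.393 -0.001] y [0.393 0.919 0.002] yaw_x 156.84 zdir [ 0.001  0.001 -1.   ]
q [-0.553  0.085  0.514  2.064 -0.051  1.004  1.154] F [ 1.87  5.36 -0.48] T [ 1.124 -0.527  0.066] w 0.639
tool shift [-0.0007 -0.0005 -0.0007]
```

```bash
python3 -m pendant '[[[0,0,0],[0,0.001,0],0.45],[[0,0,0],[0,0,0],0.45]]' >/dev/null
python3 -c "
from h import *
go([.4762,.002,.073])"; python3 -m pendant '[[[0,0,0],[0,0.0005,0],0.45],[[0,0,0],[0,0,0],0.45]]' >/dev/null
python3 -c "
from h import *
go([.4762,.002,.073])"
```

```text
t 4.4 pos [0.4758 0.0028 0.0723] x_tool [-0.919  0.394 -0.   ] y [0.394 0.919 0.   ] yaw_x 156.82 zdir [ 0.  0. -1.]
q [-0.553  0.085  0.514  2.063 -0.05   1.005  1.153] F [0.89 4.12 1.9 ] T [ 0.787 -0.202 -0.002] w 0.641
tool shift [-0.0007 -0.0006 -0.0007]
t 4.65 pos [0.4758 0.0028 0.0723] x_tool [-0.919  0.394 -0.   ] y [ 0.394  0.919 -0.   ] yaw_x 156.79 zdir [-0. -0. -1.]
q [-0.553  0.086  0.514  2.062 -0.05   1.005  1.152] F [-0.53  2.86  4.1 ] T [0.571 0.006 0.108] w 0.642
tool shift [-0.0007 -0.0006 -0.0007]
```

```bash
cat > l.py <<'E'
from h import *
from bench import monitor
from scipy.spatial.transform import Rotation as Ro
s=monitor.get_state(); R=Ro.from_rotvec(s["tool_rot"]).as_matrix()
f=np.array(s["ft_force"]); print("t %.3f yaw %.2f pos %s F %s Ft %s Tz %.3f w %.3f q7 %.3f"%(s["time"],np.degrees(np.arctan2(R[1,0],R[0,0])),np.round(s["position"],4),f.round(1),(R.T@f).round(1),s["torque"][2],s["grip_width"],s["joint_positions"][6]))
E
python3 -m pendant '[[[0,0,0],[0,0.0005,0],1],[[0,0,0],[0,0,0],1],[[0,0,0],[0,0,0],1]]' 40 >/dev/null
python3 l.py
for i in 1 2 3 4; do python3 -m pendant '[[[0,0,5],[0,0,0],1]]' >/dev/null; python3 l.py; done
python3 -m pendant '[[[0,0,0],[0,0,0],1]]' >/dev/null; python3 l.py
```

```text
t 5.025 yaw 156.78 pos [0.4758 0.0028 0.0722] F [-1.  -0.   5.4] Ft [ 0.9 -0.4 -5.4] Tz 0.042 w 0.635 q7 1.151
t 5.150 yaw 151.66 pos [0.4759 0.003  0.0722] F [-0.8  0.4  5.3] Ft [ 0.8 -0.  -5.3] Tz 0.082 w 0.638 q7 1.062
t 5.275 yaw 146.62 pos [0.476  0.0031 0.0723] F [-0.4  1.7  4.4] Ft [ 1.3  1.1 -4.4] Tz -0.029 w 0.634 q7 0.975
t 5.400 yaw 141.62 pos [0.4761 0.0032 0.0722] F [0.  0.9 4.6] Ft [ 0.5  0.7 -4.6] Tz 0.024 w 0.635 q7 0.888
t 5.525 yaw 136.65 pos [0.4762 0.0034 0.0723] F [-0.8  1.9  3.7] Ft [ 1.9  0.8 -3.7] Tz 0.140 w 0.637 q7 0.801
t 5.650 yaw 136.84 pos [0.4761 0.0034 0.0722] F [-0.2  1.4  3.9] Ft [ 1.   0.9 -3.9] Tz 0.040 w 0.632 q7 0.805
```

```bash

for i in 1 2 3 4 5; do python3 -m pendant '[[[0,0,4],[0,0,0],1]]' >/dev/null; python3 l.py;python3 -m pendant '[[[0,0,0],[0,0,0],1]]' >/dev/null; python3 l.py; done
```

```text
t 5.775 yaw 132.82 pos [0.4762 0.0034 0.0722] F [-0.8  2.9  3.3] Ft [ 2.7  1.3 -3.3] Tz 0.128 w 0.635 q7 0.735
t 5.900 yaw 132.91 pos [0.4762 0.0035 0.0722] F [-1.   1.1  4.4] Ft [ 1.5  0.  -4.4] Tz -0.009 w 0.633 q7 0.736
t 6.025 yaw 128.85 pos [0.4763 0.0035 0.0722] F [-0.3  2.3  4. ] Ft [ 2.   1.2 -4. ] Tz 0.029 w 0.633 q7 0.666
t 6.150 yaw 128.94 pos [0.4763 0.0035 0.0722] F [-0.1  2.1  5.5] Ft [ 1.7  1.3 -5.5] Tz 0.088 w 0.637 q7 0.668
t 6.275 yaw 124.88 pos [0.4764 0.0036 0.0722] F [1.  2.3 4.2] Ft [ 1.3  2.1 -4.2] Tz 0.011 w 0.635 q7 0.597
t 6.400 yaw 124.95 pos [0.4764 0.0036 0.0722] F [1.  0.9 4.1] Ft [ 0.2  1.3 -4.1] Tz -0.005 w 0.631 q7 0.598
t 6.525 yaw 120.89 pos [0.4765 0.0037 0.0722] F [1.6 2.3 3.5] Ft [ 1.2  2.5 -3.5] Tz -0.034 w 0.635 q7 0.528
t 6.650 yaw 120.96 pos [0.4765 0.0037 0.0723] F [2.3 2.3 4.5] Ft [ 0.8  3.1 -4.5] Tz -0.078 w 0.639 q7 0.529
t 6.775 yaw 116.93 pos [0.4766 0.0037 0.0722] F [3.2 3.  2.3] Ft [ 1.2  4.2 -2.3] Tz 0.107 w 0.636 q7 0.459
t 6.900 yaw 116.98 pos [0.4766 0.0038 0.0722] F [3.1 2.3 3.3] Ft [ 0.6  3.8 -3.3] Tz -0.011 w 0.632 q7 0.460
```

```bash

for i in 1 ; do python3 -m pendant '[[[0,0,4],[0,0,0],1]]' >/dev/null; python3 l.py;python3 -m pendant '[[[0,0,0],[0,0,0],1]]' >/dev/null; python3 l.py; done
```

```text
t 7.025 yaw 112.92 pos [0.4768 0.0038 0.0723] F [3.1 2.1 3.1] Ft [ 0.7  3.6 -3.1] Tz 0.030 w 0.638 q7 0.389
t 7.150 yaw 112.98 pos [0.4768 0.0038 0.0723] F [4.4 3.4 2.9] Ft [ 1.4  5.4 -2.9] Tz 0.016 w 0.636 q7 0.390
```

```bash
sed -i 's/ q7 %.3f"%/ q7 %.3f tau7 %.3f"%/; s/s\["joint_positions"\]\[6\]))/s["joint_positions"][6],s["joint_torque"][6]))/' l.py
python3 -m pendant '[[[0,0,0],[0,0.001,0],1]]' >/dev/null; python3 l.py
for i in 1 2 3 4 5 ; do python3 -m pendant '[[[0,0,2],[0,0,0],1]]' >/dev/null; python3 l.py;python3 -m pendant '[[[0,0,0],[0,0,0],1]]' >/dev/null; python3 l.py; done
```

```text
t 7.275 yaw 112.94 pos [0.4768 0.0038 0.0722] F [0.9 1.9 6.8] Ft [ 1.4  1.6 -6.8] Tz 0.007 w 0.633 q7 0.390 tau7 0.019
t 7.400 yaw 110.88 pos [0.4768 0.0039 0.0722] F [2.4 2.3 5. ] Ft [ 1.3  3.1 -5. ] Tz 0.085 w 0.633 q7 0.355 tau7 0.316
t 7.525 yaw 110.90 pos [0.4768 0.0038 0.0722] F [1.8 2.1 5.6] Ft [ 1.3  2.4 -5.6] Tz 0.007 w 0.633 q7 0.355 tau7 -0.081
t 7.650 yaw 108.87 pos [0.4769 0.0038 0.0722] F [1.5 2.5 5. ] Ft [ 1.8  2.2 -5. ] Tz 0.017 w 0.635 q7 0.320 tau7 0.288
t 7.775 yaw 108.87 pos [0.4769 0.0038 0.0722] F [1.9 2.7 6.3] Ft [ 1.9  2.6 -6.3] Tz -0.061 w 0.633 q7 0.320 tau7 -0.034
t 7.900 yaw 106.85 pos [0.4769 0.0038 0.0722] F [2.  1.7 5.3] Ft [ 1.   2.4 -5.3] Tz -0.025 w 0.635 q7 0.285 tau7 0.300
t 8.025 yaw 106.86 pos [0.4769 0.0039 0.0722] F [2.4 2.9 4.4] Ft [ 2.1  3.1 -4.4] Tz -0.095 w 0.633 q7 0.285 tau7 -0.027
t 8.150 yaw 104.84 pos [0.477  0.0039 0.0722] F [2.  2.1 3.6] Ft [ 1.5  2.5 -3.6] Tz 0.018 w 0.633 q7 0.250 tau7 0.303
t 8.275 yaw 104.84 pos [0.4769 0.0039 0.0722] F [2.4 2.  5.4] Ft [ 1.3  2.8 -5.4] Tz -0.073 w 0.631 q7 0.250 tau7 0.005
t 8.400 yaw 102.81 pos [0.4771 0.0039 0.0722] F [2.6 2.2 5. ] Ft [ 1.6  3.1 -5. ] Tz -0.000 w 0.634 q7 0.215 tau7 0.332
t 8.525 yaw 102.82 pos [0.4771 0.0039 0.0722] F [1.1 2.2 4.9] Ft [ 1.9  1.5 -4.9] Tz -0.022 w 0.636 q7 0.215 tau7 -0.013
```

```bash

for i in 1 2 3 4 5 ; do python3 -m pendant '[[[0,0,2],[0,0,0],1]]' >/dev/null; python3 l.py;python3 -m pendant '[[[0,0,0],[0,0,0],1]]' >/dev/null; python3 l.py; done
```

```text
t 8.650 yaw 100.79 pos [0.4771 0.0039 0.0722] F [3.9 2.7 5.6] Ft [ 2.   4.3 -5.6] Tz -0.028 w 0.640 q7 0.180 tau7 0.338
t 8.775 yaw 100.80 pos [0.4771 0.0039 0.0723] F [2.5 2.8 5.8] Ft [ 2.3  3.  -5.8] Tz -0.131 w 0.636 q7 0.180 tau7 0.002
t 8.900 yaw 98.78 pos [0.4772 0.0039 0.0722] F [2.5 1.9 5.9] Ft [ 1.5  2.8 -5.9] Tz 0.261 w 0.637 q7 0.145 tau7 0.185
t 9.025 yaw 98.83 pos [0.4772 0.0039 0.0722] F [3.3 1.6 5.6] Ft [ 1.1  3.6 -5.6] Tz 0.130 w 0.637 q7 0.146 tau7 -0.204
t 9.150 yaw 96.77 pos [0.4773 0.0039 0.0722] F [3.1 2.6 4.6] Ft [ 2.2  3.4 -4.6] Tz 0.181 w 0.639 q7 0.110 tau7 0.249
t 9.275 yaw 96.79 pos [0.4772 0.0039 0.0722] F [2.9 2.  5.7] Ft [ 1.6  3.1 -5.7] Tz 0.092 w 0.634 q7 0.110 tau7 -0.157
t 9.400 yaw 94.73 pos [0.4773 0.0039 0.0722] F [2.8 1.7 4.8] Ft [ 1.4  2.9 -4.8] Tz 0.077 w 0.637 q7 0.075 tau7 0.298
t 9.525 yaw 94.78 pos [0.4773 0.0039 0.0722] F [3.7 2.4 4.9] Ft [ 2.   3.9 -4.9] Tz 0.079 w 0.633 q7 0.076 tau7 -0.121
t 9.650 yaw 92.72 pos [0.4774 0.0039 0.0723] F [4.5 2.1 4.7] Ft [ 1.8  4.6 -4.7] Tz 0.044 w 0.638 q7 0.040 tau7 0.342
t 9.775 yaw 92.77 pos [0.4774 0.0039 0.0722] F [4.5 2.  4.8] Ft [ 1.8  4.6 -4.8] Tz 0.032 w 0.639 q7 0.041 tau7 -0.146
```

```bash

python3 -m pendant '[[[0,0,4],[0,0.0008,0],1],[[0,0,4],[0,0,0],1],[[0,0,0],[0,0,0],1]]' >/dev/null; python3 l.py
for i in 1 2 3 ; do python3 -m pendant '[[[0,0,2],[0,0,0],1]]' >/dev/null; python3 l.py;python3 -m pendant '[[[0,0,0],[0,0,0],1]]' >/dev/null; python3 l.py; done
```

```text
t 10.150 yaw 84.76 pos [0.4776 0.0039 0.0722] F [3.1 2.4 6.6] Ft [ 2.6  2.8 -6.6] Tz 0.014 w 0.633 q7 -0.097 tau7 -0.176
t 10.275 yaw 82.76 pos [0.4777 0.0039 0.0722] F [3.3 1.4 6. ] Ft [ 1.8  3.1 -6. ] Tz -0.005 w 0.634 q7 -0.132 tau7 0.358
t 10.400 yaw 82.77 pos [0.4777 0.0039 0.0722] F [3.  2.4 6.6] Ft [ 2.7  2.7 -6.6] Tz -0.106 w 0.635 q7 -0.131 tau7 0.009
t 10.525 yaw 80.75 pos [0.4777 0.0039 0.0722] F [2.9 2.1 6.2] Ft [ 2.5  2.6 -6.2] Tz -0.020 w 0.638 q7 -0.166 tau7 0.367
t 10.650 yaw 80.77 pos [0.4778 0.0039 0.0722] F [4.  1.1 5.7] Ft [ 1.7  3.7 -5.7] Tz -0.088 w 0.635 q7 -0.166 tau7 -0.016
t 10.775 yaw 78.76 pos [0.4779 0.0039 0.0722] F [4.  1.5 5.7] Ft [ 2.2  3.6 -5.7] Tz 0.242 w 0.634 q7 -0.201 tau7 0.195
t 10.900 yaw 78.81 pos [0.4778 0.0039 0.0722] F [3.6 1.5 5.7] Ft [ 2.2  3.2 -5.7] Tz 0.128 w 0.637 q7 -0.200 tau7 -0.203
```

```bash

for i in 1 ; do python3 -m pendant '[[[0,0,2],[0,0,0],1]]' >/dev/null; python3 l.py;python3 -m pendant '[[[0,0,0],[0,0,0],1]]' >/dev/null; python3 l.py; done
```

```text
t 11.025 yaw 76.78 pos [0.4779 0.0039 0.0722] F [3.  1.7 5.3] Ft [ 2.3  2.5 -5.3] Tz 0.151 w 0.636 q7 -0.236 tau7 0.243
t 11.150 yaw 76.80 pos [0.4779 0.0039 0.0722] F [3.7 2.1 5.6] Ft [ 2.9  3.1 -5.6] Tz 0.072 w 0.635 q7 -0.235 tau7 -0.144
```

```bash

for i in 1 ; do python3 -m pendant '[[[0,0,2],[0,0,0],1]]' >/dev/null; python3 l.py;python3 -m pendant '[[[0,0,0],[0,0,0],1]]' >/dev/null; python3 l.py; done
```

```text
t 11.275 yaw 74.77 pos [0.4779 0.0039 0.0722] F [3.5 2.1 4.7] Ft [ 2.9  2.8 -4.7] Tz 0.081 w 0.638 q7 -0.270 tau7 0.273
t 11.400 yaw 74.79 pos [0.4779 0.0038 0.0722] F [3.2 1.8 5.9] Ft [ 2.6  2.6 -5.9] Tz 0.014 w 0.633 q7 -0.270 tau7 -0.094
```

```bash

python3 -m pendant '[[[0,0,4],[0,0.0006,0],1],[[0,0,4],[0,0,0],1],[[0,0,0],[0,0,0],1]]' >/dev/null; python3 l.py
for i in 1 2 3 ; do python3 -m pendant '[[[0,0,2],[0,0,0],1]]' >/dev/null; python3 l.py;python3 -m pendant '[[[0,0,0],[0,0,0],1]]' >/dev/null; python3 l.py; done
```

```text
t 11.775 yaw 66.77 pos [0.4782 0.0038 0.0722] F [2.4 0.9 7.1] Ft [ 1.8  1.9 -7.1] Tz -0.007 w 0.633 q7 -0.408 tau7 -0.144
t 11.900 yaw 64.76 pos [0.4783 0.0037 0.0722] F [4.1 1.6 6.6] Ft [ 3.2  3.  -6.6] Tz 0.048 w 0.635 q7 -0.442 tau7 0.354
t 12.025 yaw 64.78 pos [0.4782 0.0038 0.0722] F [3.7 1.5 6.6] Ft [ 2.9  2.7 -6.6] Tz -0.092 w 0.630 q7 -0.442 tau7 -0.017
t 12.150 yaw 62.75 pos [0.4783 0.0037 0.0722] F [3.1 1.6 5.5] Ft [ 2.8  2.  -5.5] Tz -0.017 w 0.637 q7 -0.477 tau7 0.360
t 12.275 yaw 62.77 pos [0.4783 0.0037 0.0722] F [3.7 2.3 6.1] Ft [ 3.8  2.2 -6.1] Tz -0.067 w 0.634 q7 -0.477 tau7 0.015
t 12.400 yaw 60.75 pos [0.4784 0.0037 0.0722] F [2.2 1.7 5.6] Ft [ 2.5  1.1 -5.6] Tz -0.007 w 0.631 q7 -0.512 tau7 0.368
t 12.525 yaw 60.77 pos [0.4783 0.0037 0.0722] F [3.  1.8 6.4] Ft [ 3.   1.8 -6.4] Tz -0.078 w 0.637 q7 -0.511 tau7 -0.013
```

```bash

for i in 1 ; do python3 -m pendant '[[[0,0,2],[0,0,0],1]]' >/dev/null; python3 l.py;python3 -m pendant '[[[0,0,0],[0,0,0],1]]' >/dev/null; python3 l.py; done
```

```text
t 12.650 yaw 58.76 pos [0.4784 0.0037 0.0722] F [4.  1.8 6.1] Ft [ 3.6  2.5 -6.1] Tz 0.190 w 0.637 q7 -0.546 tau7 0.187
t 12.775 yaw 58.81 pos [0.4784 0.0036 0.0722] F [4.1 1.5 5.3] Ft [ 3.4  2.7 -5.3] Tz 0.100 w 0.634 q7 -0.546 tau7 -0.209
```

```bash

for i in 1 ; do python3 -m pendant '[[[0,0,2],[0,0,0],1]]' >/dev/null; python3 l.py;python3 -m pendant '[[[0,0,0],[0,0,0],1]]' >/dev/null; python3 l.py; done
```

```text
t 12.900 yaw 56.79 pos [0.4784 0.0036 0.0722] F [4.  1.4 4.6] Ft [ 3.3  2.6 -4.6] Tz 0.350 w 0.632 q7 -0.581 tau7 0.121
t 13.025 yaw 56.81 pos [0.4785 0.0037 0.0722] F [3.4 2.7 6.7] Ft [ 4.1  1.4 -6.7] Tz 0.100 w 0.634 q7 -0.580 tau7 -0.192
```

```bash

for i in 1 ; do python3 -m pendant '[[[0,0,2],[0,0,0],1]]' >/dev/null; python3 l.py;python3 -m pendant '[[[0,0,0],[0,0,0],1]]' >/dev/null; python3 l.py; done
```

```text
t 13.150 yaw 54.80 pos [0.4785 0.0036 0.0722] F [4.1 0.7 5.2] Ft [ 3.   2.9 -5.2] Tz 0.379 w 0.634 q7 -0.615 tau7 0.005
t 13.275 yaw 54.82 pos [0.4785 0.0036 0.0722] F [4.1 2.4 4.7] Ft [ 4.3  2.  -4.7] Tz 0.259 w 0.634 q7 -0.615 tau7 -0.291
```

```bash

for i in 1 ; do python3 -m pendant '[[[0,0,2],[0,0,0],1]]' >/dev/null; python3 l.py;python3 -m pendant '[[[0,0,0],[0,0,0],1]]' >/dev/null; python3 l.py;python3 -m pendant '[[[0,0,0],[0,0,0],1]]' >/dev/null; python3 l.py; done
```

```text
t 13.400 yaw 52.82 pos [0.4785 0.0036 0.0722] F [5.3 1.2 5.9] Ft [ 4.2  3.5 -5.9] Tz 0.441 w 0.636 q7 -0.649 tau7 -0.109
t 13.525 yaw 52.85 pos [0.4784 0.0036 0.0722] F [4.  0.5 5.8] Ft [ 2.8  2.9 -5.8] Tz 0.386 w 0.636 q7 -0.649 tau7 -0.466
t 13.650 yaw 52.86 pos [0.4785 0.0035 0.0722] F [4.6 1.1 5.6] Ft [ 3.7  3.  -5.6] Tz 0.380 w 0.632 q7 -0.649 tau7 -0.377
```

```bash

for i in 1 2 3 4 5 6 7; do python3 -m pendant '[[[0,0,-2],[0,0,0],1]]' >/dev/null; python3 l.py;python3 -m pendant '[[[0,0,0],[0,0,0],1]]' >/dev/null; python3 l.py; done
```

```text
t 13.775 yaw 54.88 pos [0.4785 0.0036 0.0722] F [4.3 1.5 6. ] Ft [ 3.7  2.6 -6. ] Tz 0.161 w 0.633 q7 -0.614 tau7 -0.530
t 13.900 yaw 54.87 pos [0.4785 0.0036 0.0722] F [4.3 0.6 6.3] Ft [ 3.   3.1 -6.3] Tz 0.281 w 0.639 q7 -0.614 tau7 -0.214
t 14.025 yaw 56.87 pos [0.4784 0.0036 0.0722] F [3.6 1.4 5.5] Ft [ 3.2  2.3 -5.5] Tz 0.036 w 0.637 q7 -0.579 tau7 -0.426
t 14.150 yaw 56.84 pos [0.4785 0.0036 0.0722] F [3.1 1.7 5.8] Ft [ 3.1  1.6 -5.8] Tz 0.151 w 0.636 q7 -0.580 tau7 -0.086
t 14.275 yaw 58.85 pos [0.4784 0.0037 0.0722] F [3.  1.6 6.4] Ft [ 2.9  1.8 -6.4] Tz 0.019 w 0.629 q7 -0.545 tau7 -0.378
t 14.400 yaw 58.84 pos [0.4784 0.0036 0.0722] F [3.5 1.7 5.9] Ft [ 3.3  2.1 -5.9] Tz 0.098 w 0.636 q7 -0.545 tau7 -0.027
t 14.525 yaw 60.82 pos [0.4783 0.0037 0.0722] F [3.3 1.8 6. ] Ft [ 3.2  2.  -6. ] Tz -0.300 w 0.637 q7 -0.510 tau7 -0.060
t 14.650 yaw 60.81 pos [0.4783 0.0037 0.0722] F [3.3 2.2 6.7] Ft [ 3.5  1.9 -6.7] Tz -0.015 w 0.635 q7 -0.511 tau7 0.089
t 14.775 yaw 62.82 pos [0.4783 0.0037 0.0722] F [2.4 2.7 6.4] Ft [ 3.5  0.9 -6.4] Tz -0.064 w 0.633 q7 -0.476 tau7 -0.267
t 14.900 yaw 62.81 pos [0.4783 0.0037 0.0722] F [3.9 1.5 6.3] Ft [ 3.2  2.7 -6.3] Tz -0.030 w 0.635 q7 -0.476 tau7 0.087
t 15.025 yaw 64.83 pos [0.4782 0.0037 0.0722] F [1.7 1.1 6.8] Ft [ 1.7  1.  -6.8] Tz -0.057 w 0.638 q7 -0.441 tau7 -0.284
t 15.150 yaw 64.82 pos [0.4782 0.0037 0.0722] F [3.4 1.3 6.8] Ft [ 2.7  2.5 -6.8] Tz 0.004 w 0.638 q7 -0.441 tau7 0.074
t 15.275 yaw 66.84 pos [0.4782 0.0038 0.0722] F [2.2 1.8 6.9] Ft [ 2.5  1.3 -6.9] Tz -0.065 w 0.637 q7 -0.406 tau7 -0.326
t 15.400 yaw 66.83 pos [0.4782 0.0038 0.0722] F [2.  2.4 7.4] Ft [ 3.   0.9 -7.4] Tz 0.021 w 0.636 q7 -0.407 tau7 0.053
```

```bash

for i in 1 2 3 4 5 6 7 8 9; do python3 -m pendant '[[[0,0,-2],[0,0,0],1],[[0,0,-2],[0,0,0],1]]' >/dev/null; python3 l.py;python3 -m pendant '[[[0,0,0],[0,0,0],1]]' >/dev/null; python3 l.py; done
```

```text
t 15.650 yaw 70.86 pos [0.4781 0.0038 0.0722] F [1.8 1.7 7.4] Ft [ 2.2  1.1 -7.4] Tz -0.023 w 0.631 q7 -0.337 tau7 -0.264
t 15.775 yaw 70.83 pos [0.4781 0.0038 0.0722] F [2.7 2.3 7.1] Ft [ 3.1  1.8 -7.1] Tz 0.055 w 0.634 q7 -0.337 tau7 0.036
t 16.025 yaw 74.86 pos [0.478  0.0038 0.0722] F [1.7 2.1 7.6] Ft [ 2.5  1.1 -7.6] Tz -0.099 w 0.632 q7 -0.267 tau7 -0.279
t 16.150 yaw 74.83 pos [0.478  0.0039 0.0722] F [1.  2.7 6.7] Ft [ 2.9  0.2 -6.7] Tz 0.062 w 0.634 q7 -0.268 tau7 0.023
t 16.400 yaw 78.87 pos [0.4778 0.0039 0.0722] F [1.4 2.3 7.7] Ft [ 2.5  0.9 -7.7] Tz -0.059 w 0.636 q7 -0.198 tau7 -0.293
t 16.525 yaw 78.84 pos [0.4778 0.0039 0.0722] F [1.1 2.7 8. ] Ft [ 2.8  0.6 -8. ] Tz 0.069 w 0.634 q7 -0.199 tau7 -0.016
t 16.775 yaw 82.85 pos [0.4777 0.0039 0.0722] F [1.2 2.6 8.6] Ft [ 2.8  0.8 -8.6] Tz -0.083 w 0.634 q7 -0.129 tau7 -0.201
t 16.900 yaw 82.82 pos [0.4777 0.0039 0.0722] F [1.4 2.4 7.4] Ft [ 2.6  1.  -7.4] Tz -0.062 w 0.636 q7 -0.130 tau7 0.112
t 17.150 yaw 86.86 pos [0.4776 0.0039 0.0722] F [0.5 2.6 8.4] Ft [ 2.7  0.4 -8.4] Tz -0.043 w 0.639 q7 -0.059 tau7 -0.219
t 17.275
[... 405 characters left out ...]
0.5  1.7  9.9] Ft [ 1.8 -0.4 -9.9] Tz -0.069 w 0.639 q7 0.079 tau7 -0.275
t 18.025 yaw 94.83 pos [0.4773 0.0039 0.0722] F [-0.7  1.7  9.2] Ft [ 1.8 -0.6 -9.2] Tz 0.084 w 0.636 q7 0.079 tau7 0.034
t 18.275 yaw 98.87 pos [0.4772 0.004  0.0722] F [-0.8  2.6 10.6] Ft [  2.7  -0.4 -10.6] Tz -0.025 w 0.635 q7 0.149 tau7 -0.290
t 18.400 yaw 98.83 pos [0.4772 0.0039 0.0722] F [-0.5  2.2  9.7] Ft [ 2.3 -0.2 -9.7] Tz 0.101 w 0.635 q7 0.148 tau7 -0.010
t 18.650 yaw 102.84 pos [0.4771 0.0039 0.0722] F [-0.8  1.8 11. ] Ft [  1.9  -0.4 -11. ] Tz -0.066 w 0.632 q7 0.218 tau7 -0.196
t 18.775 yaw 102.81 pos [0.4771 0.0039 0.0722] F [-1.2  2.5 10.3] Ft [  2.7  -0.6 -10.3] Tz -0.051 w 0.637 q7 0.217 tau7 0.111
```

```bash

for i in 1 2 3 4; do python3 -m pendant '[[[0,0,-2],[0,0,0],1],[[0,0,-2],[0,0,0],1]]' >/dev/null; python3 l.py;python3 -m pendant '[[[0,0,0],[0,0,0],1]]' >/dev/null; python3 l.py; done
python3 -m pendant '[[[0,0,-2],[0,0,0],1]]' >/dev/null; python3 l.py;python3 -m pendant '[[[0,0,0],[0,0,0],1]]' >/dev/null; python3 l.py
```

```text
t 19.025 yaw 106.85 pos [0.4769 0.0039 0.0722] F [-1.4  2.4 10.1] Ft [  2.7  -0.7 -10.1] Tz -0.026 w 0.637 q7 0.287 tau7 -0.219
t 19.150 yaw 106.82 pos [0.477  0.0039 0.0722] F [-2.4  2.   9.6] Ft [ 2.7 -1.7 -9.6] Tz -0.052 w 0.636 q7 0.286 tau7 0.078
t 19.400 yaw 110.85 pos [0.4768 0.0038 0.0722] F [-1.8  1.9 11. ] Ft [  2.4  -1.1 -11. ] Tz -0.058 w 0.633 q7 0.356 tau7 -0.258
t 19.525 yaw 110.81 pos [0.4768 0.0038 0.0722] F [-1.4  3.   9.7] Ft [ 3.3 -0.3 -9.7] Tz 0.056 w 0.633 q7 0.356 tau7 0.052
t 19.775 yaw 114.86 pos [0.4767 0.0038 0.0722] F [-2.5  2.4 11.3] Ft [  3.2  -1.3 -11.3] Tz -0.054 w 0.636 q7 0.426 tau7 -0.275
t 19.900 yaw 114.82 pos [0.4767 0.0038 0.0722] F [-2.   1.7 11.5] Ft [  2.4  -1.1 -11.5] Tz 0.084 w 0.636 q7 0.425 tau7 0.031
t 20.150 yaw 118.85 pos [0.4766 0.0037 0.0722] F [-2.5  1.5 12. ] Ft [  2.5  -1.6 -12. ] Tz -0.014 w 0.633 q7 0.495 tau7 -0.289
t 20.275 yaw 118.82 pos [0.4766 0.0037 0.0722] F [-2.2  1.  12.9] Ft [  1.9  -1.5 -12.9] Tz 0.075 w 0.632 q7 0.495 tau7 -0.016
t 20.400 yaw 120.81 pos [0.4765 0.0037 0.0722] F [-1.4  2.2 11.4] Ft [  2.7  -0.1 -11.4] Tz -0.340 w 0.633 q7 0.529 tau7 -0.069
t 20.525 yaw 120.76 pos [0.4765 0.0037 0.0722] F [-2.2  2.  11.9] Ft [  2.9  -0.9 -11.9] Tz -0.222 w 0.631 q7 0.529 tau7 0.293
```

```bash

python3 -m pendant '[[[0,0,1],[0,0,0],1],[[0,0,0],[0,0,0],1]]' >/dev/null; python3 l.py
python3 -m pendant '[[[0,0,0],[0,0,0],0.5],[[0,0,0],[0,0,0],0.5]]' 3 >/dev/null; python3 l.py
python3 -m pendant '[[[0,0,0],[0,0,0],0.2],[[0,0,0],[0,0,0],-0.2],[[0,0,0],[0,0,0],-0.6],[[0,0,0],[0,0,0],-0.6]]' >/dev/null; python3 l.py; python3 -c "
from h import *
st()"
```

```text
t 20.775 yaw 119.77 pos [0.4766 0.0037 0.0722] F [-2.3  1.3 11.5] Ft [  2.3  -1.4 -11.4] Tz -0.058 w 0.636 q7 0.511 tau7 0.002
t 21.025 yaw 119.79 pos [0.4767 0.0034 0.0713] F [-0.6  0.6  4. ] Ft [ 0.9 -0.2 -4. ] Tz 0.038 w 0.642 q7 0.511 tau7 0.000
t 21.525 yaw 119.80 pos [0.4781 0.0035 0.0717] F [-1.   0.2  0.2] Ft [ 0.7 -0.7 -0.2] Tz -0.026 w 0.763 q7 0.511 tau7 0.000
t 21.525 pos [0.4781 0.0035 0.0717] x_tool [-0.497  0.868 -0.   ] y [ 0.868  0.497 -0.   ] yaw_x 119.8 zdir [-0. -0. -1.]
q [-0.585  0.093  0.548  2.059 -0.057  1.005  0.511] F [-1.    0.24  0.2 ] T [-0.07   0.04  -0.026] w 0.763
```

```bash

python3 -m pendant '[[[0,0,0],[0,0,0],-1],[[0,0,0],[0,0,0],-1],[[0,0,0],[0,0,-0.03],-1],[[0,0,0],[0,0,-0.04],-1],[[0,0,6.7],[0,0,-0.02],-1],[[0,0,6.7],[0,0,0],-1],[[0,0,0],[0,0,0],1],[[0,0,0],[0,0,0],1]]' 10
python3 - <<'E'
from h import *
from bench import eyes
go([.4364,-.1283,.16])
im=eyes.get_image("top"); np.savez("pics/top1.npz",**im)
crop("top1",240,155,400,275,5,"pics/top1c.png")
E
```

```text
time: 22.52
position: [0.478, 0.0038, 0.1617]
tool_rot: [-1.879, -2.517, 0.001]
ft_force: [1.3, 0.9, 1.3]
grip_width: 0.852
t 22.525 pos [0.478  0.0038 0.1617] x_tool [-0.284  0.959  0.   ] y [ 0.959  0.284 -0.001] yaw_x 106.51 zdir [-0.001 -0.    -1.   ]
q [-0.604 -0.021  0.539  1.961  0.012  1.199  0.219] F [1.33 0.87 1.25] T [-0.033  0.027 -0.011] w 0.852
tool shift [-0.1148 -0.0774  0.0017]
```

View pics/top1c.png

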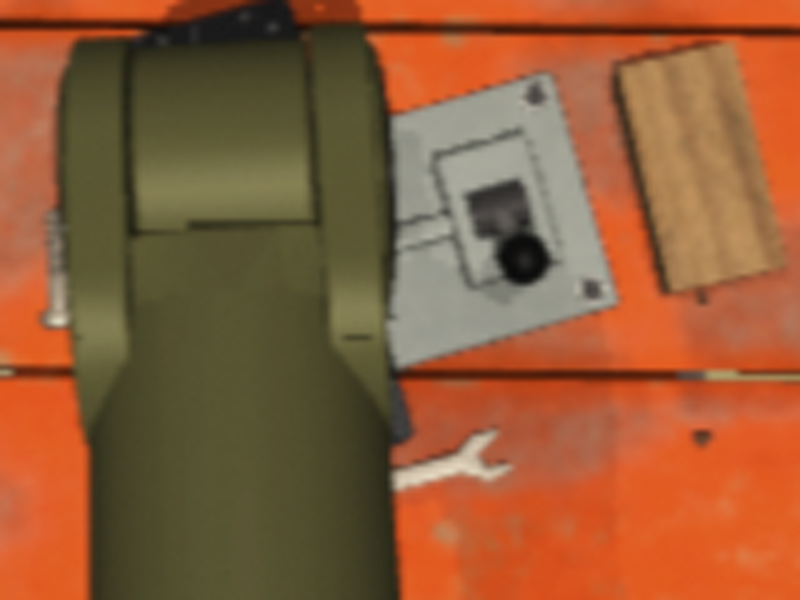

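The arm is over the ring. The lever's ball is unmoved at (522,258) in the crop, and the offcut and wrench are where they were. Next I go behind the ball, fingers shut.

```bash

python3 -m pendant '[[[0,0,0],[-0.0383,-0.0258,0],1],[[0,0,0],[-0.0383,-0.0258,0],1],[[0,0,0],[-0.0382,-0.0258,0],1],[[0,0,0],[0,0,0],1],[[0,0,0],[0,0,0],1],[[0,0,0],[0,0,0],1]]'
python3 -c "
from h import *
go([.4364,-.1283,.082])"
```

```text
time: 23.32
position: [0.4368, -0.127, 0.1619]
tool_rot: [-1.879, -2.518, 0.0]
ft_force: [-0.9, 0.5, -1.0]
grip_width: 0.126
t 23.325 pos [ 0.4368 -0.127   0.1619] x_tool [-0.285  0.959  0.   ] y [ 0.959  0.285 -0.   ] yaw_x 106.54 zdir [-0. -0. -1.]
q [-0.478 -0.097  0.675  2.014  0.065  1.205  0.46 ] F [-0.85  0.5  -0.98] T [-0.128 -0.01   0.   ] w 0.126
tool shift [-0.0011 -0.0007  0.0799]
```

```bash

python3 -m pendant '[[[0,0,0],[-0.0011,-0.0007,0.03],1],[[0,0,0],[0,0,0.03],1],[[0,0,0],[0,0,0.02],1],[[0,0,0],[0,0,0],1],[[0,0,0],[0,0,0],1]]'
python3 - <<'E'
from h import *
from bench import eyes
go([.4364,-.1283,.082])
im=eyes.get_image("scene"); np.savez("pics/s2.npz",**im)
crop("s2",260,170,390,280,6,"pics/s2c.png")
im=eyes.get_image("wrist"); cv2.imwrite("pics/w2.png",im["color"][:,:,::-1])
E
```

```text
time: 23.95
position: [0.4368, -0.129, 0.0827]
tool_rot: [1.88, 2.516, 0.0]
ft_force: [-0.6, 0.4, 0.2]
grip_width: 0.004
t 23.95 pos [ 0.4368 -0.129   0.0827] x_tool [-0.284  0.959 -0.   ] y [0.959 0.284 0.001] yaw_x 106.48 zdir [ 0.001 -0.    -1.   ]
q [-0.468  0.016  0.71   2.103 -0.012  1.025  0.536] F [-0.6   0.42  0.23] T [-0.121  0.021 -0.   ] w 0.004
tool shift [ 0.0008 -0.0002  0.0007]
```

View pics/s2c.png

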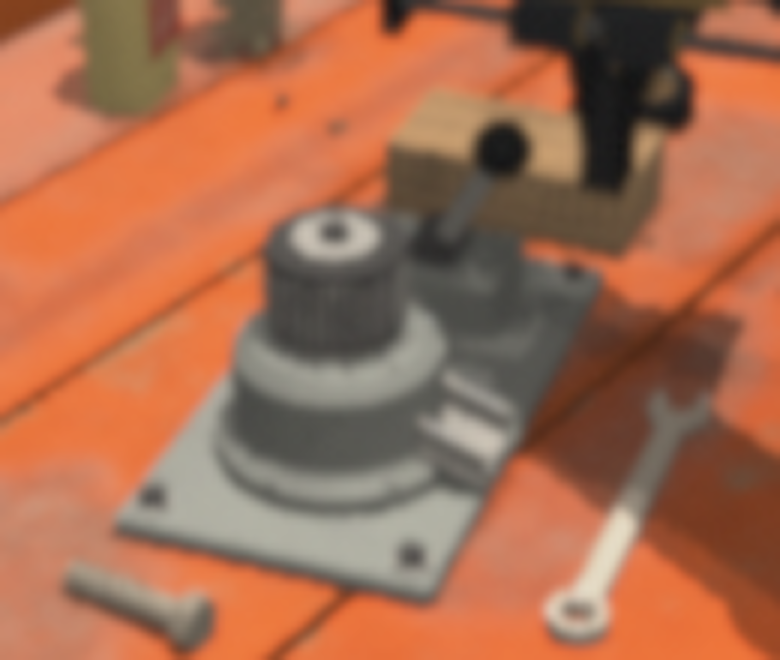

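View pics/w2.png

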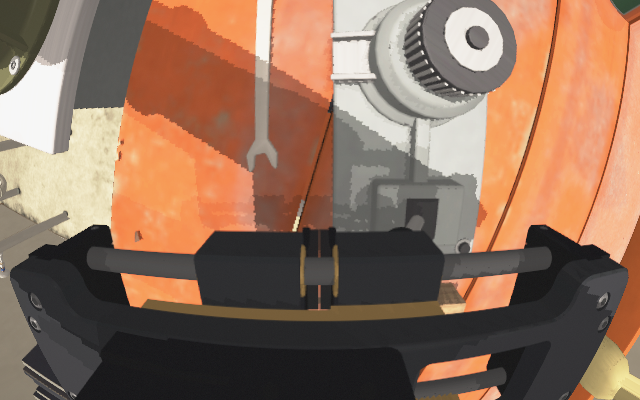

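The scene crop shows the shut fingers at (605,130), on the near side of the ball (500,148). Pushing away now.

```bash

python3 -m pendant '[[[0,0,0],[0.0008,0.008,0],1],[[0,0,0],[0,0.008,0],1],[[0,0,0],[0,0,0],1]]' >/dev/null; python3 l.py
for i in 1 2 3 4; do python3 -m pendant '[[[0,0,0],[0,0.006,0],1],[[0,0,0],[0,0.006,0],1]]' >/dev/null; python3 l.py; done
```

```text
t 24.425 yaw 106.46 pos [ 0.4522 -0.1239  0.0823] F [ 0.6 -0.3  0.5] Ft [-0.4  0.5 -0.5] Tz 0.058 w 0.005 q7 0.542 tau7 0.012
t 24.675 yaw 106.40 pos [ 0.4625 -0.1208  0.082 ] F [-3.  -0.8  1.7] Ft [ 0.1 -3.1 -1.7] Tz -0.044 w 0.009 q7 0.548 tau7 -0.022
t 24.925 yaw 106.41 pos [ 0.4745 -0.1173  0.082 ] F [-1.9 -0.9  1.2] Ft [-0.3 -2.1 -1.2] Tz -0.018 w 0.004 q7 0.554 tau7 -0.020
t 25.175 yaw 106.41 pos [ 0.4863 -0.1138  0.0821] F [-1.9 -0.5  0.5] Ft [ 0.  -2.  -0.5] Tz 0.011 w 0.004 q7 0.559 tau7 -0.018
t 25.425 yaw 106.42 pos [ 0.4978 -0.1104  0.082 ] F [-1.3 -0.8  0.7] Ft [-0.4 -1.5 -0.7] Tz 0.041 w 0.003 q7 0.563 tau7 -0.015
```

```bash

for i in 1 2 3 ; do python3 -m pendant '[[[0,0,0],[0,0.003,0],1],[[0,0,0],[0,0,0],1]]' >/dev/null; python3 l.py; done
```

```text
t 25.675 yaw 106.42 pos [ 0.5006 -0.1096  0.0821] F [ 1.  -1.4 -0.1] Ft [-1.7  0.6  0.1] Tz 0.026 w 0.002 q7 0.564 tau7 0.003
t 25.925 yaw 106.41 pos [ 0.5032 -0.1088  0.082 ] F [ 0.8 -0.5 -0.4] Ft [-0.7  0.7  0.4] Tz 0.032 w 0.003 q7 0.565 tau7 0.002
t 26.175 yaw 106.41 pos [ 0.5061 -0.1079  0.082 ] F [-0.1  0.5  0.7] Ft [ 0.5  0.1 -0.7] Tz -0.012 w 0.008 q7 0.566 tau7 0.002
```

```bash

for i in 1 2 3 ; do python3 -m pendant '[[[0,0,0],[0,0.002,0],1],[[0,0,0],[0,0,0],1]]' >/dev/null; python3 l.py; done
```

```text
t 26.425 yaw 106.41 pos [ 0.508  -0.1074  0.082 ] F [-0.6 -0.3 -0.5] Ft [-0.1 -0.7  0.5] Tz 0.002 w 0.006 q7 0.566 tau7 0.001
t 26.675 yaw 106.41 pos [ 0.5099 -0.1068  0.0821] F [-1.  0. -2.] Ft [ 0.3 -0.9  2. ] Tz -0.021 w 0.007 q7 0.567 tau7 0.001
t 26.925 yaw 106.41 pos [ 0.5119 -0.1063  0.0821] F [-0.3  0.3 -0.5] Ft [ 0.4 -0.2  0.5] Tz 0.004 w 0.003 q7 0.567 tau7 0.001
```

```bash
python3 - <<'E'
from h import *
from bench import eyes
im=eyes.get_image("scene"); np.savez("pics/s3.npz",**im)
crop("s3",260,170,390,280,6,"pics/s3c.png")
E
```

```text
(no output)
```

View pics/s3c.png

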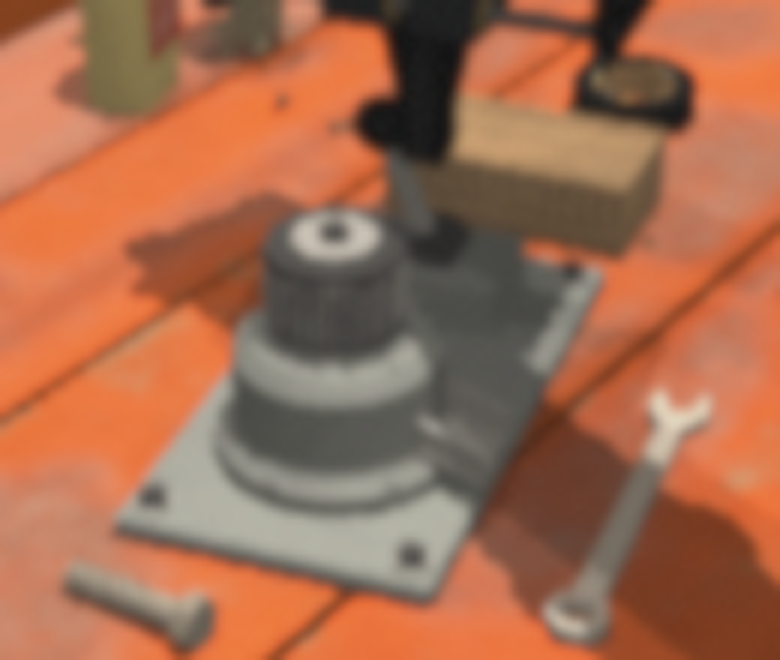

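```bash
python3 - <<'E'
from h import *
s=load("s3")
t=np.radians(16.4);R=np.array([[np.cos(t),-np.sin(t)],[np.sin(t),np.cos(t)]])
for q in (-.02,.5,.7,.8,.9,1.0):
    a=q-.5; 
    m=R@[.065*np.sin(a),-.115]+np.array([.4764,.0022]); u,v=proj(s,[*m,.032+.065*np.cos(a)]); print(q,(u-260)*6,(v-170)*6,m.round(4))
go([.5119+.003*.959,-.1063+.003*.284,.082])
E
```

```text
-0.02 507.0406780124712 149.6976784680728 [ 0.4779 -0.1172]
0.5 434.63605757388484 119.65067420698534 [ 0.5089 -0.1081]
0.7 405.9827418218631 117.59951929530672 [ 0.5213 -0.1045]
0.8 392.13232353884155 118.63032288044099 [ 0.5273 -0.1027]
0.9 378.79606819208084 121.00694489409318 [ 0.5332 -0.101 ]
1.0 366.11138019148314 124.69156017154268 [ 0.5388 -0.0993]
t 26.975 pos [ 0.5119 -0.1063  0.0821] x_tool [-0.283  0.959 -0.   ] y [0.959 0.283 0.   ] yaw_x 106.41 zdir [ 0.  0. -1.]
q [-0.467  0.196  0.685  1.951 -0.143  1.042  0.567] F [-0.83  0.06 -1.03] T [-0.092  0.148 -0.026] w 0.007
tool shift [-0.      0.003   0.0001]
```

```bash

for i in 1 2 3 ; do python3 -m pendant '[[[0,0,0],[0,0.002,0],1],[[0,0,0],[0,0,0],1]]' >/dev/null; python3 l.py; done
```

```text
t 27.225 yaw 106.41 pos [ 0.5138 -0.1058  0.0821] F [-1.9  0.6 -1.2] Ft [ 1.1 -1.6  1.2] Tz 0.006 w 0.008 q7 0.568 tau7 0.001
t 27.475 yaw 106.41 pos [ 0.5157 -0.1052  0.0821] F [-0.5  0.1 -0.2] Ft [ 0.2 -0.5  0.2] Tz 0.010 w 0.004 q7 0.568 tau7 0.001
t 27.725 yaw 106.41 pos [ 0.5177 -0.1046  0.0821] F [-1.3 -1.3 -0.4] Ft [-0.8 -1.6  0.4] Tz -0.017 w 0.006 q7 0.569 tau7 0.001
```

```bash

for i in 1 2 ; do python3 -m pendant '[[[0,0,0],[0,0.002,0],1],[[0,0,0],[0,0,0],1]]' >/dev/null; python3 l.py; done
python3 - <<'E'
from h import *
from bench import eyes
im=eyes.get_image("scene"); np.savez("pics/s4.npz",**im)
crop("s4",295,160,375,220,10,"pics/s4c.png")
E
```

```text
t 27.975 yaw 106.40 pos [ 0.5189 -0.1043  0.0819] F [-3.  -0.3 -0. ] Ft [ 0.5 -3.   0. ] Tz -0.032 w 0.006 q7 0.569 tau7 0.003
t 28.225 yaw 106.37 pos [ 0.5191 -0.1042  0.0818] F [-7.2 -1.1  4.2] Ft [ 1.  -7.2 -4.2] Tz -0.004 w 0.006 q7 0.570 tau7 0.002
```

View pics/s4c.png

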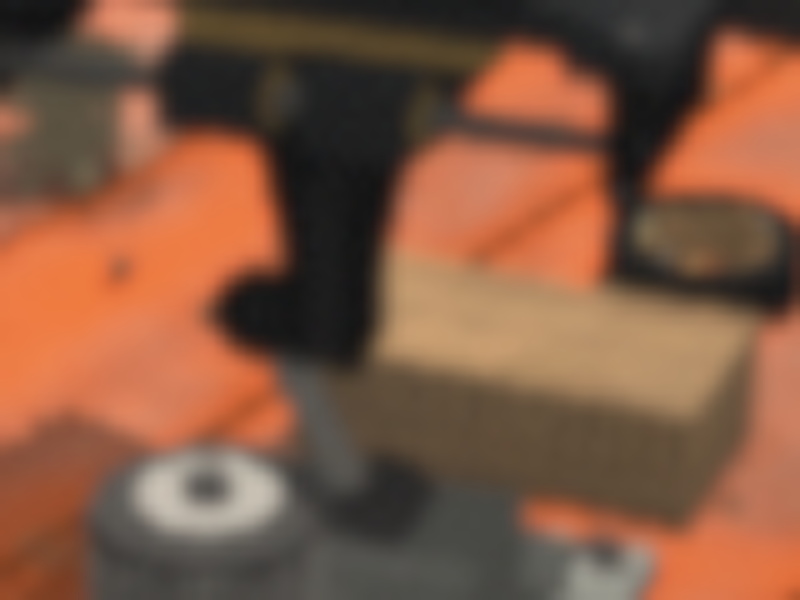

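```bash

python3 -m pendant '[[[0,0,0],[0,0.002,0],1],[[0,0,0],[0,0,0],1]]' >/dev/null; python3 l.py
python3 -m pendant '[[[0,0,0],[0,-0.01,0],1],[[0,0,0],[0,-0.03,0],1],[[0,0,0],[0,-0.03,0],1],[[0,0,0],[0,0,-0.05],1],[[0,0,0],[0,0,-0.05],1],[[0,0,0],[0.05,-0.01,-0.02],1],[[0,0,0],[0,0,0],1]]'
python3 l.py
```

```text
t 28.525 yaw 106.33 pos [ 0.5193 -0.1042  0.0817] F [-12.2  -2.4   9.5] Ft [  1.2 -12.4  -9.4] Tz 0.021 w 0.006 q7 0.570 tau7 0.001
time: 29.4
position: [0.4335, -0.0743, 0.2043]
tool_rot: [1.873, 2.519, 0.011]
ft_force: [0.6, -0.5, -1.2]
grip_width: 0.007
t 29.400 yaw 106.73 pos [ 0.4335 -0.0743  0.2043] F [ 0.6 -0.5 -1.2] Ft [-0.7  0.4  1.2] Tz 0.015 w 0.007 q7 0.307 tau7 -0.381
```

```bash
python3 -m pendant '[[[0,0,0],[0,0,0],1],[[0,0,0],[0,0,0],1]]' >/dev/null; python3 l.py
python3 - <<'E'
from h import *
from bench import eyes
im=eyes.get_image("scene"); np.savez("pics/s5.npz",**im)
crop("s5",260,170,390,280,6,"pics/s5c.png")
im=eyes.get_image("top"); cv2.imwrite("pics/top5.png",im["color"][:,:,::-1])
E
```

```text
t 29.650 yaw 106.33 pos [ 0.4324 -0.0784  0.2015] F [-0.7  0.3  0.3] Ft [ 0.5 -0.6 -0.3] Tz 0.031 w 0.004 q7 0.308 tau7 0.005
```

View pics/s5c.png

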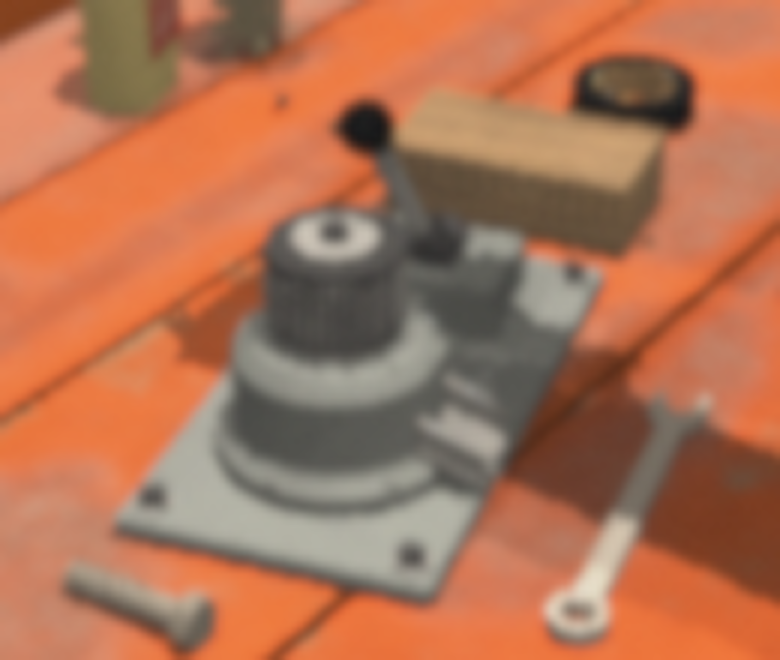

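View pics/top5.png

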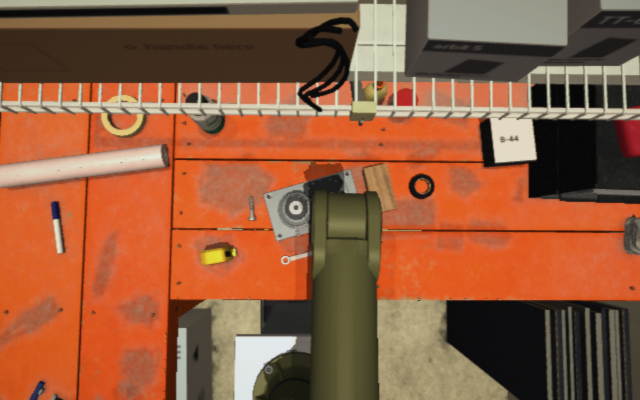

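The ball is at (365,126) in the crop, and the fully locked prediction is (366,125), so the lever is on its end stop. The wrench, bolt, tape measure, offcut and tape roll are where they started, and the robot touches nothing. Handing in.

```bash
python3 -c "
from bench import order
print(order.close_job())"
```

```text
the job is handed in; nothing more can be done
None
```

The disc gap is set to three clicks off the touch, the lock lever is over on its end stop, and I handed the job in at about 30 s.

- **Closing:** I turned the ring clockwise, feeling a click every 20°, until the resistance kept rising instead of falling away. It reached about 0.4 N m, roughly 7° past the touching click, so well under the 15° limit. Turning back, I felt that same click at the same tool angle, so the ring had not slipped in the jaws.
- **Backing off:** I turned it back through three felt clicks (tool yaw about 60° to 120°), centred it on the third and let go.
- **Locking:** I pushed the lever over with the shut fingers. It stopped solidly, with the force rising to 12 N. With the arm clear, the camera puts the ball within a pixel of the fully locked position.
- **Surroundings:** in the last pictures nothing round the mill has moved. The wrench is partly hidden by the arm in the top view but shows in place in the scene view.

**Did not quite match:**
- The lasting resistance at the touch read about 0.4 N m, against the 0.5–0.6 N m expected.
- The clicks fell about 3° away from where the first grip angle put them. That is much less than half a click, so it does not change the count.

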